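Change the batch of poured canvases in the drying rack

TASK

Change the batch in the drying rack: with the squeegee sweep every loose bottle cap into the steel scrap pan (never touch the caps with the gripper or arm) and stand the squeegee upright back on its yellow mat; the caps lie where the blue tray has to come out. Draw the tray right out of the rack on to the table, lay the dry dark-framed canvases flat, picture up, on the cork board, and lay all the wet white-edged canvases flat, paint up, in the tray. Only when all that is swept, unloaded and loaded slide the tray, handle last, back into the bottom slot until it is fully home against the back stop; leave the other things on the table as they are.

Things in the scene. Friction and masses are not known exactly. Their poses are not given: they have to be found in the camera images.
- rack: Fixed wooden drying rack, 90 mm high. Origin: on the table under its middle; it opens to its own -x (roughly to the robot's left). Bottom slot at table level (no floor of its own): 168 mm wide between side walls 8 mm thick (x = -90 to 118 mm), 34 mm high under runners 16 mm wide along each wall, open above its middle. Back stop 30 mm high, inner face at x = 110 mm
- rack_home (a point): Point on the table where the tray's origin lies when the tray is fully home, touching the back stop; axes as the rack's
- rack_mouth (a point): Middle of the slot's mouth on the table, 128 mm from the rack's origin along its -x; low (30 mm) angled metal guides, from here to the walls, narrow the way from about 190 mm to the slot's 168 mm
- tray: Loose blue tray, 0.25 to 0.5 kg, 220 mm long (own x), 160 mm wide (y), walls 16 mm high, 4 mm thick, floor 4 mm thick; slides on the table; starts in the rack. Origin: centre of its underside. Beyond its -x end is an upright orange handle plate on two low arms (14 mm high, 31 mm either side of the middle). It enters the rack +x end first; when home, 20 mm of tray and the handle stay outside
- tray_handle (a point): Top middle of the tray's orange handle plate, 156 mm from the tray's origin along its -x, 56 mm above the table. The plate is 12 mm thick (tray x), 70 mm wide (tray y) and reaches down to 6 mm; 40 mm of free space lies between it and the tray's end wall
- pan: Fixed steel scrap pan, open to its own -x (roughly to the robot). Inner width 170 mm (y = -85 to 85 mm), from its mouth at x = -60 mm to its back wall at x = 60 mm; walls 5 mm thick, 35 mm high; floor about 1 mm thin, no step at the mouth. Red handle at its back, to x = 135 mm. Origin: on the table in its middle
- board: Fixed cork board, 90 mm (x) by 180 mm (y), 3 mm thick: the place for the dry canvases. Origin: centre of its underside
- mat: Fixed yellow mat, 80 mm (x) by 150 mm (y), 2 mm thick: the squeegee's place. Origin: centre of its underside
- squeegee: Loose hand squeegee, 0.22 kg, standing upright: a head 36 mm thick (own x) by 110 mm wide (own y) by 34 mm high with a rubber foot, and on it an upright wooden handle 24 mm (x) by 32 mm (y) reaching from 34 to 106 mm above its underside. Origin: centre of its underside. Both wide faces (+x and -x) can push
- panel_a: Loose wet canvas, 52 x 52 x 15 mm, 30 to 55 g, white-edged block with blue poured paint on its upper face (+z). Origin: centre of its underside. It starts flat on the table, paint up. May be absent
- panel_b: Loose wet canvas, 52 x 52 x 15 mm, 30 to 55 g, white-edged block with green and blue poured paint on its upper face (+z). Origin: centre of its underside. It starts flat on the table, paint up. May be absent
- panel_c: Loose wet canvas, 52 x 52 x 15 mm, 30 to 55 g, white-edged block with red, orange and gold poured paint on its upper face (+z). Origin: centre of its underside. It starts flat on the table, paint up. May be absent
- panel_d: Loose wet canvas, 52 x 52 x 15 mm, 30 to 55 g, white-edged block with yellow, green and copper poured paint on its upper face (+z). Origin: centre of its underside. It starts flat on the table, paint up. May be absent
- dry_a: Loose dry canvas: 52 x 52 x 15 mm block in a dark wooden frame, blue picture on its upper face (+z), 30 to 55 g. Origin: centre of its underside. Starts flat in the tray in the rack. May be absent
- dry_b: Loose dry canvas: 52 x 52 x 15 mm block in a dark wooden frame, copper picture on its upper face (+z), 30 to 55 g. Origin: centre of its underside. Starts flat in the tray in the rack. May be absent
- cap_a: Loose red bottle cap, disc 28 mm across, 18 mm high, 20 g, lying flat, with a white spot on top. Origin: centre of its underside. May be absent
- cap_b: Loose yellow bottle cap, disc 28 mm across, 18 mm high, 20 g, lying flat, with a white spot on top. Origin: centre of its underside. May be absent
- cap_c: Loose green bottle cap, disc 28 mm across, 18 mm high, 20 g, lying flat, with a white spot on top. Origin: centre of its underside. May be absent
- cap_d: Loose orange bottle cap, disc 28 mm across, 18 mm high, 20 g, lying flat, with a white spot on top. Origin: centre of its underside. May be absent
- pigment_jar: Bystander, to be left alone: blue lidded jar, 40 mm across, 45 mm high. Origin at its underside
- upturned_cup: Bystander, to be left alone: white upturned cup, 72 mm across, 75 mm high. Origin at its underside
- green_bottle: Bystander, to be left alone: green bottle, 56 mm across, 130 mm high. Origin at its underside
- gold_jar: Bystander, to be left alone: gold jar with black lid, 44 mm across, 50 mm high. Origin at its underside
- paint_brush: Bystander, to be left alone: paint brush lying on the table, about 200 mm long. Origin at its underside

How it is judged:
On the way, in this order (a step that is already met when the one before it is completed fails the run):
1. the tray is drawn right out of the rack (x of tray in the frame of rack_home below -0.19 m), for 0.2 s.
2. with the tray still out: every cap in the pan, every dry canvas on the board, every wet one in the tray (x of cap_a in the frame of pan between -0.05 and 0.06 m and y of cap_a in the frame of pan between -0.085 and 0.085 m and height (world z) of each of cap_a, cap_b, cap_c, cap_d below 0.03 m and x of cap_b in the frame of pan between -0.05 and 0.06 m and y of cap_b in the frame of pan between -0.085 and 0.085 m and x of cap_c in the frame of pan between -0.05 and 0.06 m and y of cap_c in the frame of pan between -0.085 and 0.085 m and x of cap_d in the frame of pan between -0.05 and 0.06 m and y of cap_d in the frame of pan between -0.085 and 0.085 m and x of panel_a in the frame of tray between -0.09 and 0.09 m and y of panel_a in the frame of tray between -0.06 and 0.06 m and z of panel_a in the frame of tray between 0 and 0.01 m and angle between each of panel_a, panel_b, panel_c, panel_d, dry_a, dry_b's own z axis and vertical below 0.15 rad and x of panel_b in the frame of tray between -0.09 and 0.09 m and y of panel_b in the frame of tray between -0.06 and 0.06 m and z of panel_b in the frame of tray between 0 and 0.01 m and x of panel_c in the frame of tray between -0.09 and 0.09 m and y of panel_c in the frame of tray between -0.06 and 0.06 m and z of panel_c in the frame of tray between 0 and 0.01 m and x of panel_d in the frame of tray between -0.09 and 0.09 m and y of panel_d in the frame of tray between -0.06 and 0.06 m and z of panel_d in the frame of tray between 0 and 0.01 m and x of dry_a in the frame of board between -0.045 and 0.045 m and y of dry_a in the frame of board between -0.09 and 0.09 m and height (world z) of each of dry_a, dry_b below 0.01 m and x of dry_b in the frame of board between -0.045 and 0.045 m and y of dry_b in the frame of board between -0.09 and 0.09 m and x of tray in the frame of rack_home below -0.15 m), for 0.2 s.
3. the loaded tray is fully home in the bottom slot of the rack (x of tray in the frame of rack_home between -0.01 and 0.01 m and y of tray in the frame of rack_home between -0.01 and 0.01 m and angle between the x axis of tray and the x axis of rack, either way round below 0.06 rad and height (world z) of tray below 0.006 m and x of panel_a in the frame of tray between -0.09 and 0.09 m and y of panel_a in the frame of tray between -0.06 and 0.06 m and z of panel_a in the frame of tray between 0 and 0.01 m and angle between each of panel_a, panel_b, panel_c, panel_d's own z axis and vertical below 0.15 rad and x of panel_b in the frame of tray between -0.09 and 0.09 m and y of panel_b in the frame of tray between -0.06 and 0.06 m and z of panel_b in the frame of tray between 0 and 0.01 m and x of panel_c in the frame of tray between -0.09 and 0.09 m and y of panel_c in the frame of tray between -0.06 and 0.06 m and z of panel_c in the frame of tray between 0 and 0.01 m and x of panel_d in the frame of tray between -0.09 and 0.09 m and y of panel_d in the frame of tray between -0.06 and 0.06 m and z of panel_d in the frame of tray between 0 and 0.01 m), for 0.2 s.
At the end, for the whole second after the job is handed in: Caps in the pan (centres 10 mm past its mouth), wet canvases in the tray, dry ones on the board (centres over it), all face up within 0.15 rad; tray home within 10 mm each way and 0.06 rad; squeegee upright within 0.1 rad, centre within 35 mm of the mat's; all at rest (all of step 3 and x of cap_a in the frame of pan between -0.05 and 0.06 m and y of cap_a in the frame of pan between -0.085 and 0.085 m and height (world z) of each of cap_a, cap_b, cap_c, cap_d below 0.03 m and x of cap_b in the frame of pan between -0.05 and 0.06 m and y of cap_b in the frame of pan between -0.085 and 0.085 m and x of cap_c in the frame of pan between -0.05 and 0.06 m and y of cap_c in the frame of pan between -0.085 and 0.085 m and x of cap_d in the frame of pan between -0.05 and 0.06 m and y of cap_d in the frame of pan between -0.085 and 0.085 m and x of dry_a in the frame of board between -0.045 and 0.045 m and y of dry_a in the frame of board between -0.09 and 0.09 m and height (world z) of each of dry_a, dry_b, squeegee below 0.01 m and angle between each of dry_a, dry_b's own z axis and vertical below 0.15 rad and x of dry_b in the frame of board between -0.045 and 0.045 m and y of dry_b in the frame of board between -0.09 and 0.09 m and horizontal distance between squeegee and mat below 0.035 m and angle between squeegee's own z axis and vertical below 0.1 rad and linear speed of each of tray, squeegee, panel_a, panel_b, panel_c, panel_d, cap_a, cap_b, cap_c, cap_d, dry_a, dry_b below 0.02 m/s); the robot touches nothing.
It fails at once if a cap is touched with the fingers or the arm (contact force between any of the fingers, the arm and cap_a above 0.5 N or contact force between any of the fingers, the arm and cap_b above 0.5 N or contact force between any of the fingers, the arm and cap_c above 0.5 N or contact force between any of the fingers, the arm and cap_d above 0.5 N).
It fails at once if a bystander is moved more than 40 mm (distance of any of pigment_jar, upturned_cup, green_bottle, gold_jar, paint_brush from where it was at the start of the episode above 0.04 m).
Of dry_a, dry_b only 1 to 2 are there at a start; the rules pass over those that are not, and their reading is None.
Of panel_a, panel_b, panel_c, panel_d only 2 to 4 are there at a start; the rules pass over those that are not, and their reading is None.
Of cap_a, cap_b, cap_c, cap_d only 2 to 4 are there at a start; the rules pass over those that are not, and their reading is None.
At some moment in a run one of panel_a, panel_b, panel_c, panel_d, cap_a, cap_b, cap_c, cap_d, dry_a, dry_b may be knocked a few centimetres aside while the robot is not near it.
It also fails if it takes over 210 s, if anything falls off the work surface, if the arm or the gripper's body presses on something with over 40 N, if the wrist force passes 120 N, or if a joint passes its speed limit or range.

ROBOT

A 6-joint arm with a two-finger parallel gripper is mounted at the origin on the work surface. World frame = base frame: x ahead of the robot, y to its left, z up, the work surface at z = 0. Lengths are in m, angles in rad, forces in N, time in s.
With the tool pointing down it reaches from about 0.25 to 0.775 m from the base axis. Payload 4 kg.
Tool frame: the origin (TCP) lies midway between the tips of the shut fingers; the grasp point (between the pads) lies 19 mm behind it; z points along the fingers, y is the direction in which the jaws open and shut (so a half turn about z gives the same grasp; the last joint's range is limited). The gripper opens to 94 mm and grips with 3 to 60 N. Pads are 16 mm wide; open, the fingers measure 119 mm over their backs; the gripper's body (75 mm by 177 mm) begins 78 mm behind the grasp point.
Start: joints at [-1.316, 0.087, 1.371, -0, 1.684, -0.103], TCP at [0.193, -0.515, 0.206] pointing down, gripper open.
Joint ranges: [-3.1, 3.1], [-0.76, 2.03], [0.27, 2.55], [-1.08, 4.22], [0.17, 2.65], [-2.57, 2.57]. Speed limits (rad/s): [2.79, 2.79, 3.14, 3.14, 3.14, 3.14].

INTERFACE

Orientations are given as [roll, pitch, yaw] about the fixed x, y, z axes, in that order (R = Rz(yaw) Ry(pitch) Rx(roll)).
In Python, from bench import robot, cams gives the robot as it stands.
- The arm moves only by the tool step_arm, never from a script. Its argument "plan" is a list that holds one entry, the list of rows, each a list of 5 numbers: the shift along the world's x, y, z in mm, then the turn about the world's z in rad, then the opening in per cent of the stroke, from 0 (shut) to 100 (fully open). In form: [[[tx, ty, tz, turn, fingers], ...]]. A call has 1 to 8 rows; each row is the pose to reach, as a shift and turn from the pose commanded when the call began; what a row does not reach only later rows make up. A row lasts 1/12 s, in which the tool goes at most 41.7 mm and 7.16 degrees, less where a joint would pass 70% of its speed; a pose out of reach is approached as far as the arm can. A call with a gripper value outside its range is refused whole. The fingers move at their own pace and stop on an object; the grip force is fixed at half the most. Time passes only in rows, so rows that repeat a pose let the fingers close. It gives the time, the measured TCP pose, the force and the opening at its end, in the units of the state.
- robot.get_obs(): the state, without advancing time (a new reading comes with each control period).
- cams.snapshot(name): name is "scene" or "top"; returns a dict with "frame" (400x640x3 uint8, red, green, blue), "camera_matrix" (3x3 intrinsics, pixels), "origin" and "attitude" of the camera in the world. Camera axes: x right, y down, z forward; pixel columns grow to the right and rows downward; lengths in m; the calibration is good to about 2 mm. A picture is of the moment at which its call begins. There is no depth.
- robot.close_job(): hands the job in, once; it reports no verdict.
The state is a dict: "time": time; "joint_positions": joint angles; "qvel": joint speeds; "joint_torque": joint torques, N m; "tool_pos": TCP position; "ee_rot": TCP orientation; "wrist_force": force on the tool from outside, world axes, zero at the start; "wrist_torque": the same for the moment, N m; "width": finger opening in m.
Only numpy, scipy, OpenCV 4.12 (cv2) and the standard library are available. Lean on these libraries where they do the work, as an engineer would, in place of code of your own. Each camera call takes 0.05 s, during which the arm holds its last target. There are 200 camera calls.

## Working session

There is one attempt and no reset: what is moved stays moved. The work goes in short steps, Python scripts to look and compute and a tool call to move; the robot and the scene stay as the last step left them, time stands still between calls to the robot, and variables do not carry over. Pictures are saved under pics/ and viewed, about 12 in all and at most 16, crops included, and the job is handed in when it is done.

Besides the shell and the picture viewer there is one more tool, called after "Call:" in YAML: its name, and indented under it one key for each argument. step_arm: Moves the arm, as the interface text tells. Its arguments: {"type":"object","properties":{"plan":{"type":"array"}},"required":["plan"]}

```bash
ls; mkdir -p pics
cat > h.py <<'E'
from bench import robot, cams
import numpy as np, cv2
from scipy.spatial.transform import Rotation as R
def snap(n):
    s=cams.snapshot(n); np.savez(f'last_{n}.npz',f=s['frame'],K=s['camera_matrix'],o=s['origin'],a=np.array(s['attitude'])); return s
def load(n):
    d=np.load(f'last_{n}.npz'); return d
def rot(a):
    a=np.array(a); return a if a.shape==(3,3) else R.from_euler('xyz',a).as_matrix()
def p2w(n,u,v,z):
    d=load(n); r=rot(d['a'])@np.linalg.inv(d['K'])@np.array([u,v,1.]); o=d['o']; return o+r*(z-o[2])/r[2]
def w2p(n,p):
    d=load(n); q=d['K']@(rot(d['a']).T@(np.array(p)-d['o'])); return q[:2]/q[2]
def save(n,fn,crop=None,k=1):
    f=load(n)['f'][:,:,::-1]
    if crop: x0,y0,x1,y1=crop; f=f[y0:y1,x0:x1]
    cv2.imwrite('pics/'+fn,cv2.resize(f,None,fx=k,fy=k,interpolation=cv2.INTER_CUBIC))
E
python3 - <<'E'
from h import *
for n in('top','scene'):
    s=snap(n); print(n,s['camera_matrix'],s['origin'],s['attitude'])
    save(n,n+'0.png',k=1.25)
print(robot.get_obs())
E
```

```text
pics
top [[372.77778524   0.         323.70131032]
 [  0.         372.77778524 198.02314659]
 [  0.           0.           1.        ]] [ 0.34704516 -0.01536008  1.21285048] [-2.97685497  0.00399495 -1.56490452]
scene [[415.10552941   0.         316.94465723]
 [  0.         415.10552941 201.08953655]
 [  0.           0.           1.        ]] [1.47546185 0.19538125 0.74146995] [-2.18769249e+00 -2.07996183e-03  1.76534479e+00]
{'time': 0.1, 'joint_positions': array([-1.31613581e+00,  8.78810131e-02,  1.37203644e+00, -3.04332507e-05,
        1.68361361e+00, -1.03074657e-01]), 'qvel': array([ 0.00171354, -0.00292445, -0.00321965,  0.00023473,  0.00055957,
       -0.00068182]), 'joint_torque': array([ 2.99439300e-03, -3.41248548e+01, -3.03303516e+01,  7.20211607e-02,
        3.03541089e-02, -8.94115306e-05]), 'tool_pos': array([ 0.1924625 , -0.51471727,  0.2044551 ]), 'ee_rot': array([-3.13966142e+00, -1.69361177e-04,  3.57731608e-01]), 'wrist_force': array([ 0.74075151, -0.08687646,  0.37611289]), 'wrist_torque': array([-0.00039118, -0.0272183 , -0.01360733]), 'width': 0.09400023041480306}
```

View pics/top0.png

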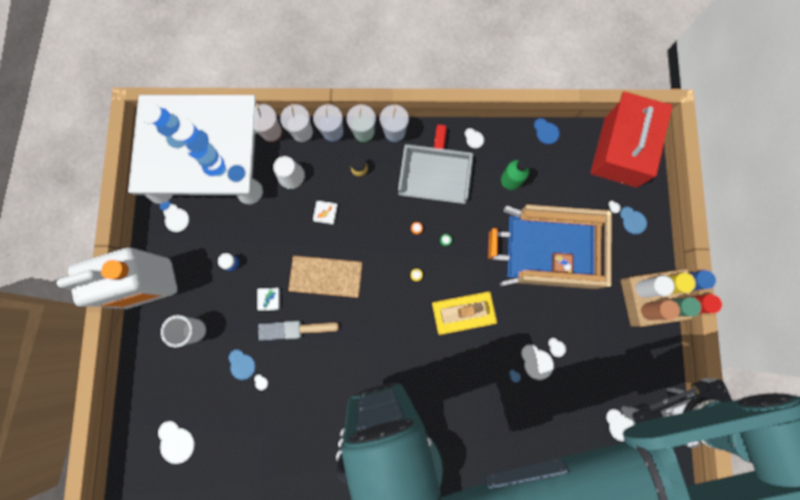

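View pics/scene0.png

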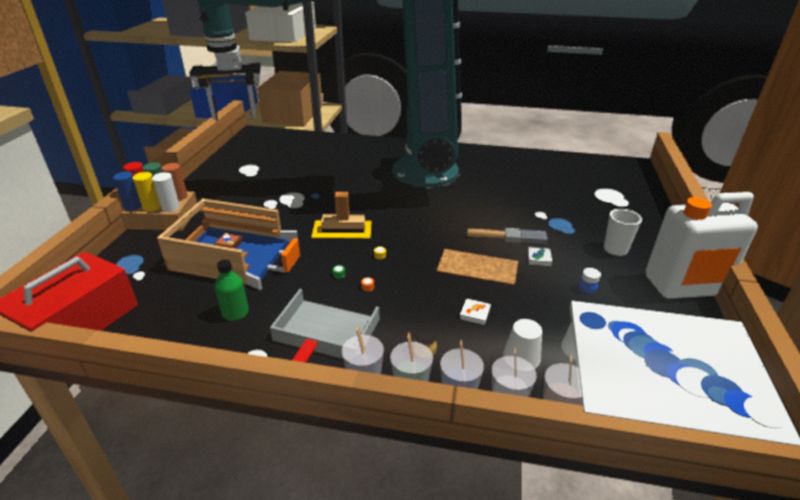

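Run:
```python
from h import *
save('top','c1.png',(310,105,500,255),4)
save('top','c2.png',(190,105,380,280),3.4)
```

```text
(no output)
```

View pics/c1.png

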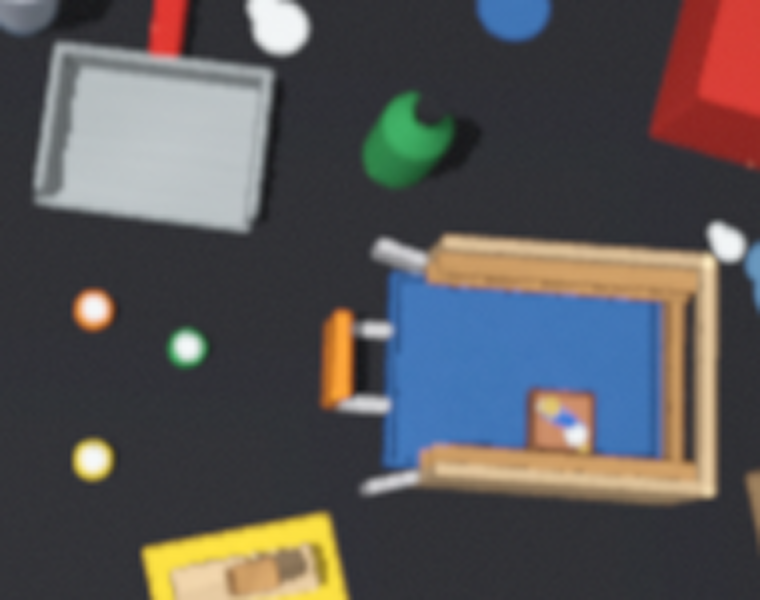

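View pics/c2.png

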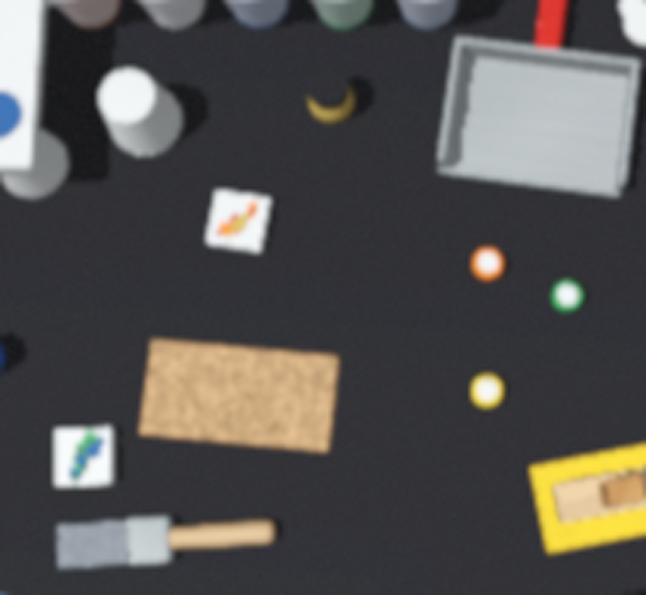

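Run:
```python
from h import *
def c1(u,v,z): return p2w('top',310+(u+.5)/4-.5,105+(v+.5)/4-.5,z)
def c2(u,v,z): return p2w('top',190+(u+.5)/3.4-.5,105+(v+.5)/3.4-.5,z)
P={'orange':c1(94,310,.018),'green':c1(187,348,.018),'yellow':c1(93,460,.018),
'panML':c1(38,203,.035),'panMR':c1(250,230,.035),'panBL':c1(58,45,.035),'panBR':c1(272,70,.035),
'hand1':c1(347,312,.056),'hand2':c1(341,407,.056),'rackTL':c1(440,238,.09),'rackTR':c1(715,255,.09),'rackBR':c1(715,495,.09),'rackBL':c1(425,447,.09),
'dry':c1(561,422,.019),'trayTL':c1(390,272,.016),'trayBL':c1(384,467,.016),
'matTL':c1(143,548,.002),'matTR':c1(327,514,.002),
'bTL':c2(150,339,.003),'bTR':c2(339,355,.003),'bBR':c2(330,452,.003),'bBL':c2(138,435,.003),
'matBL':c2(547,553,.002),
'red':c2(239,221,.015),'redTL':c2(213,189,.015),'redTR':c2(271,197,.015),'redBL':c2(206,245,.015),'grn':c2(83,457,.015),'grnTL':c2(53,427,.015),'grnTR':c2(113,426,.015),
'jarGold':c2(330,100,.03),'cup':c2(126,95,.075),'bottle':c1(430,110,.13),'brush':c2(160,540,.01),'guideT':c1(380,250,.03),'guideB':c1(365,490,.03)}
for k,v in P.items(): print(k,np.round(v[:2]*1000).astype(int))
for n in('scene',): save(n,'s1.png',(225,140,335,260),5)
f=load('top')['f'][225:275,340:405,::-1]; g=cv2.resize(f,None,fx=6,fy=6,interpolation=cv2.INTER_CUBIC)
s=cv2.imread('pics/s1.png'); s=s[:600]; out=np.zeros((600,390+400,3),np.uint8); out[:300,:390]=g; s=cv2.resize(s,(400,436)); out[:436,390:]=s
cv2.imwrite('pics/s2.png',out)
```

```text
orange [599 -40]
green [ 567 -116]
yellow [475 -39]
panML [684   6]
panMR [ 662 -166]
panBL [820  -9]
panBR [ 799 -187]
hand1 [ 590 -239]
hand2 [ 514 -233]
rackTL [ 642 -306]
rackTR [ 629 -518]
rackBR [ 444 -506]
rackBL [ 479 -289]
dry [ 508 -417]
trayTL [ 632 -283]
trayBL [ 471 -274]
matTL [406 -80]
matTR [ 434 -229]
bTL [526 286]
bTR [511 103]
bBR [418 110]
bBL [433 293]
matBL [325 -96]
red [640 202]
redTL [672 228]
redTR [664 171]
redBL [616 233]
grn [411 341]
grnTL [439 371]
grnTR [440 314]
jarGold [758 114]
cup [746 301]
bottle [ 731 -292]
brush [334 266]
guideT [ 647 -273]
guideB [ 451 -255]
```

View pics/s2.png

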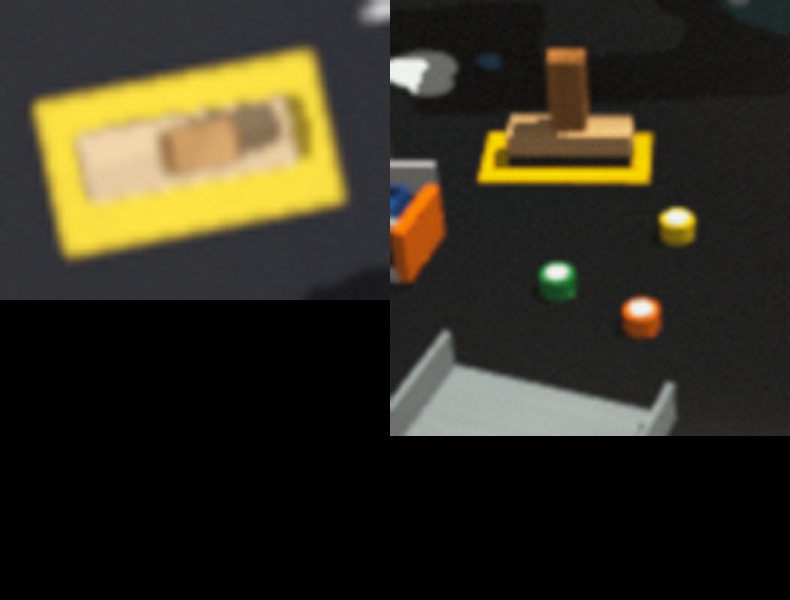

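Run:
```python
from h import *
g=lambda u,v,z:np.round(p2w('top',340+(u+.5)/6-.5,225+(v+.5)/6-.5,z)*1000)
print('handle top',g(205,144,.106),'head',g(188,150,.034))
print('handle corners',[g(*q,.106)[:2] for q in((165,125),(235,117),(238,163),(170,173))])
print('mat',[g(*q,.002)[:2] for q in((33,101),(313,47),(347,206),(67,259))])
# scene check
for p in ((.388,-.155,.106),): print(w2p('scene',p),w2p('top',p))
```

```text
handle top [ 381. -158.  106.] head [ 380. -158.   34.]
handle corners [array([ 390., -139.]), array([ 394., -173.]), array([ 372., -174.]), array([ 367., -141.])]
mat [array([407., -79.]), array([ 436., -231.]), array([ 352., -247.]), array([323., -97.])]
[273.64880255 156.68618439] [372.69693494 246.18204274]
```

Call:
step_arm:
  plan:
    - [[20,41,0,0.125,100],[40,80,0,0.25,100],[60,120,0,0.375,100],[80,160,0,0.5,100],[100,200,0,0.625,100],[120,240,0,0.75,100],[140,275,0,0.875,100],[160,310,0,1.0,100]]

```text
time: 0.77
tool_pos: [0.3451, -0.2167, 0.2052]
ee_rot: [3.142, -0.0, 1.363]
wrist_force: [1.2, 0.7, -0.4]
width: 0.0939
```

Call:
step_arm:
  plan:
    - [[14,24,0,0.125,100],[28,47,0,0.25,100],[28,47,-20,0.375,100],[28,47,-60,0.398,100],[28,47,-100,0.398,100],[28,47,-135,0.398,100],[28,47,-152,0.398,100],[28,47,-152,0.398,100]]

```text
time: 1.43
tool_pos: [0.3691, -0.1692, 0.0482]
ee_rot: [-3.133, -0.008, 1.756]
wrist_force: [-0.6, 0.9, 0.3]
width: 0.094
```

Call:
step_arm:
  plan:
    - [[0,0,0,0,40],[0,0,0,0,10],[0,0,0,0,10],[0,0,0,0,10],[0,0,0,0,10],[0,0,0,0,10],[0,0,0,0,10],[0,0,0,0,10]]

```text
time: 2.1
tool_pos: [0.3731, -0.1718, 0.0538]
ee_rot: [3.141, 0.0, 1.756]
wrist_force: [-0.1, 0.0, -0.3]
width: 0.0443
```

Call:
step_arm:
  plan:
    - [[4,7,0,0,47],[8,14,0,0,47],[8,14,0,0,47],[8,14,0,0,10],[8,14,0,0,10],[8,14,0,0,10],[8,14,0,0,10],[8,14,0,0,10]]

```text
time: 2.77
tool_pos: [0.3807, -0.1578, 0.0534]
ee_rot: [-3.141, -0.0, 1.756]
wrist_force: [0.1, 0.2, -0.8]
width: 0.0237
```

Call:
step_arm:
  plan:
    - [[0,0,0,0,10],[0,0,0,0,10],[0,0,0,0,10]]

```text
time: 3.02
tool_pos: [0.3807, -0.1578, 0.0533]
ee_rot: [-3.141, -0.0, 1.756]
wrist_force: [0.2, -0.2, -1.4]
width: 0.024
```

Call:
step_arm:
  plan:
    - [[0,0,40,0,10],[0,30,60,-0.1,10],[0,65,60,-0.2,10],[15,100,60,-0.305,10],[32,134,60,-0.305,10],[32,134,60,-0.305,10],[32,134,60,-0.305,10],[32,134,60,-0.305,10]]

```text
time: 3.68
tool_pos: [0.4125, -0.0237, 0.113]
ee_rot: [-3.14, 0.001, 1.452]
wrist_force: [0.5, -0.0, -2.2]
width: 0.024
```

Run:
```python
from h import *
s=snap('top'); save('top','t1.png',(290,100,420,260),4)
s=snap('scene')
a=cv2.imread('pics/t1.png')[:600]
f=load('scene')['f'][140:270,220:350,::-1]
b=cv2.resize(f,(280,280)); o=np.zeros((600,800,3),np.uint8); o[:,:520]=a; o[:280,520:]=b
cv2.imwrite('pics/t1b.png',o)
```

```text
(no output)
```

View pics/t1b.png

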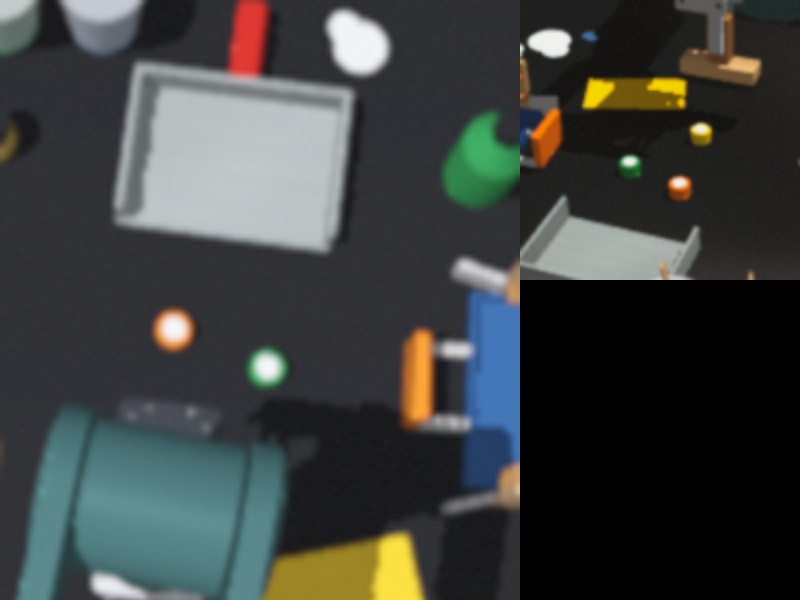

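Call:
step_arm:
  plan:
    - [[0,0,-30,0,10],[0,0,-58,0,10],[16,-2,-58,0,10],[32,-4,-58,0,10],[48,-6,-58,0,10],[64,-8,-58,0,10],[80,-9.5,-58,0,10],[96,-11.5,-58,0,10]]

```text
time: 4.45
tool_pos: [0.5092, -0.0373, 0.0552]
ee_rot: [-3.141, 0.0, 1.447]
wrist_force: [-0.6, -0.8, -3.3]
width: 0.0238
```

Call:
step_arm:
  plan:
    - [[16,-2,0,0,10],[32,-4,0,0,10],[48,-6,0,0,10],[64,-8,0,0,10],[80,-9.5,0,0,10],[96,-11.5,0,0,10],[112,-13.5,0,0,10],[128,-15.5,0,0,10]]

```text
time: 5.12
tool_pos: [0.6369, -0.0533, 0.0549]
ee_rot: [-3.14, 0.0, 1.447]
wrist_force: [0.3, -0.6, -1.8]
width: 0.024
```

Call:
step_arm:
  plan:
    - [[16,-2,0,0,10],[32,-4,0,0,10],[48,-6,0,0,10],[60,-7,0,0,10],[72,-8.5,0,0,10],[82,-10,0,0,10],[90,-11,0,0,10],[92,-11,0,0,10]]

```text
time: 5.78
tool_pos: [0.7291, -0.0647, 0.0549]
ee_rot: [-3.141, 0.0, 1.447]
wrist_force: [-2.0, -1.0, -0.7]
width: 0.024
```

Call:
step_arm:
  plan:
    - [[-10,1,5,0,10],[-20,2,45,0,10],[-55,0,65,0,10],[-95,-3,65,0,10],[-135,-7,65,0,10],[-175,-10,65,0,10],[-215,-14,65,0,10],[-237,-16,65,0,10]]

```text
time: 6.45
tool_pos: [0.4872, -0.0788, 0.1198]
ee_rot: [-3.139, 0.0, 1.448]
wrist_force: [-0.1, 0.6, -3.1]
width: 0.0235
```

Run:
```python
from h import *
s=snap('top'); s=snap('scene')
a=cv2.resize(load('top')['f'][90:250,290:420,::-1],(488,600),interpolation=2)
b=cv2.resize(load('scene')['f'][140:300,200:330,::-1],(312,384),interpolation=2); o=np.zeros((600,800,3),np.uint8); o[:,:488]=a; o[:384,488:]=b
cv2.imwrite('pics/t2.png',o)
```

```text
(no output)
```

View pics/t2.png

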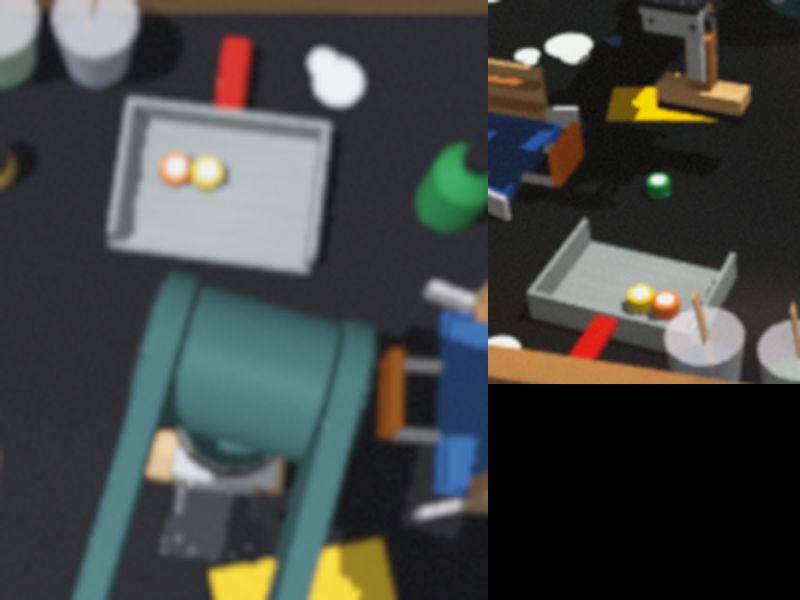

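Call:
step_arm:
  plan:
    - [[0,0,-35,0,10],[0,0,-65,0,10],[14,-2,-65,0,10],[30,-3.5,-65,0,10],[46,-5.5,-65,0,10],[62,-7.5,-65,0,10],[78,-9.5,-65,0,10],[94,-11.5,-65,0,10]]

```text
time: 7.22
tool_pos: [0.5872, -0.0904, 0.055]
ee_rot: [3.141, -0.0, 1.449]
wrist_force: [0.8, -0.0, -1.6]
width: 0.024
```

Call:
step_arm:
  plan:
    - [[16,-2,0,0,10],[32,-4,0,0,10],[48,-6,0,0,10],[64,-8,0,0,10],[80,-9.5,0,0,10],[96,-11.5,0,0,10],[112,-13.5,0,0,10],[126,-15,0,0,10]]

```text
time: 7.88
tool_pos: [0.7132, -0.1056, 0.0546]
ee_rot: [3.142, -0.0, 1.449]
wrist_force: [-0.1, 0.0, -2.3]
width: 0.0241
```

Call:
step_arm:
  plan:
    - [[6,-1,0,0,10],[8,-1,0,0,10],[0,0,3,0,10],[-15,2,30,0,10],[-35,2,55,0,10],[-70,-4,65,0.1,10],[-105,-10,65,0.2,10],[-145,-20,65,0.305,10]]

```text
time: 8.55
tool_pos: [0.5656, -0.1238, 0.1223]
ee_rot: [3.138, 0.001, 1.762]
wrist_force: [-0.3, -0.8, -1.3]
width: 0.0239
```

Call:
step_arm:
  plan:
    - [[-40,-8,0,0,10],[-80,-16,0,0,10],[-120,-24,0,0,10],[-160,-32,0,0,10],[-186,-37,0,0,10],[-186,-37,0,0,10],[-186,-37,0,0,10],[-186,-37,0,0,10]]

```text
time: 9.22
tool_pos: [0.381, -0.1611, 0.121]
ee_rot: [3.14, 0.001, 1.755]
wrist_force: [0.2, -0.0, -2.8]
width: 0.0236
```

Run:
```python
from h import *
s=snap('top'); 
save('top','t3.png',(190,80,510,320),2.5)
```

```text
(no output)
```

View pics/t3.png

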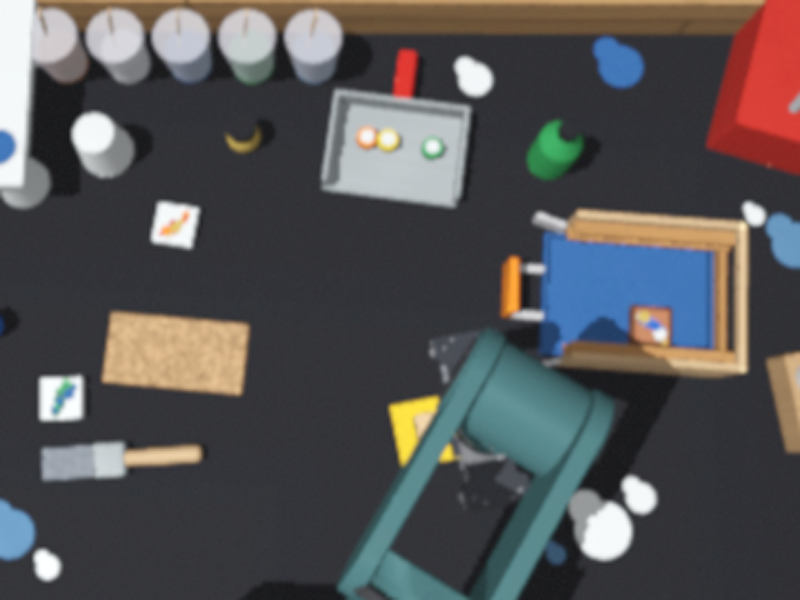

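Call:
step_arm:
  plan:
    - [[0,-1,-35,0,10],[0,-1,-58,0,10],[0,-1,-67,0,10],[0,-1,-68,0,10],[0,-1,-68,0,60],[0,-1,-68,0,60],[0,-1,-68,0,60],[0,-1,-68,0,60]]

```text
time: 9.93
tool_pos: [0.3821, -0.1629, 0.0541]
ee_rot: [3.139, 0.002, 1.756]
wrist_force: [-0.1, 0.1, 0.2]
width: 0.0468
```

Call:
step_arm:
  plan:
    - [[0,0,0,0,60],[0,0,30,0,60],[0,0,70,0,60],[20,-10,100,-0.125,45],[50,-20,100,-0.25,45],[80,-30,100,-0.375,45],[105,-40,100,-0.5,45],[130,-50,100,-0.625,45]]

```text
time: 10.6
tool_pos: [0.5125, -0.2129, 0.1533]
ee_rot: [3.14, 0.0, 1.125]
wrist_force: [-0.1, 0.9, 0.7]
width: 0.0425
```

Call:
step_arm:
  plan:
    - [[10,-5,0,-0.125,45],[20,-10,0,-0.25,45],[30,-15,0,-0.375,45],[40,-22,0,-0.5,45],[40,-22,0,-0.625,45],[40,-22,0,-0.75,45],[40,-22,0,-0.875,45],[40,-22,0,-1.0,45]]

```text
time: 11.27
tool_pos: [0.5511, -0.2344, 0.1527]
ee_rot: [3.141, -0.0, 0.124]
wrist_force: [-0.2, -0.6, -0.5]
width: 0.0423
```

Call:
step_arm:
  plan:
    - [[0,0,0,-0.125,45],[0,0,-20,-0.185,45],[0,0,-50,-0.185,45],[0,0,-85,-0.185,45],[0,0,-110,-0.185,45],[0,0,-130,-0.185,45],[0,0,-132,-0.185,45],[0,0,-132,-0.185,45]]

```text
time: 11.93
tool_pos: [0.55, -0.2338, 0.0193]
ee_rot: [-3.14, 0.003, -0.054]
wrist_force: [0.2, -0.4, 0.2]
width: 0.0423
```

Call:
step_arm:
  plan:
    - [[0,0,0,0,0],[0,0,0,0,0],[0,0,0,0,0],[0,0,0,0,0],[0,0,0,0,0],[0,0,0,0,0],[0,0,0,0,0],[0,0,0,0,0]]

```text
time: 12.6
tool_pos: [0.5515, -0.2348, 0.0217]
ee_rot: [3.14, -0.002, -0.055]
wrist_force: [-0.8, -0.3, 5.1]
width: 0.0119
```

Call:
step_arm:
  plan:
    - [[0,4,0,0,0],[0.7,12,0,0,0],[1.4,24,0,0,0],[2.2,38,0,0,0],[3,54,0,0,0],[4,70,0,0,0],[5,86,0,0,0],[6,102,0,0,0]]

```text
time: 13.27
tool_pos: [0.5576, -0.1338, 0.0215]
ee_rot: [3.137, -0.002, -0.054]
wrist_force: [-0.3, -5.1, 4.4]
width: 0.0113
```

Call:
step_arm:
  plan:
    - [[1,16,0,0,0],[2,32,0,0,0],[3,48,0,0,0],[4,64,0,0,0],[5,80,0,0,0],[6,96,0,0,0],[7,112,0,0,0],[7.5,126,0,0,0]]

```text
time: 13.93
tool_pos: [0.5652, -0.0075, 0.0215]
ee_rot: [3.137, -0.002, -0.054]
wrist_force: [-0.1, -7.5, 5.1]
width: 0.0121
```

Call:
step_arm:
  plan:
    - [[1,14,0,0,0],[2,25,0,0,0],[2,34,0,0,0],[2.5,39,0,0,0],[2.5,40,0,0,0],[2.5,40,0,0,30],[2.5,40,0,0,45],[2.5,40,0,0,45]]

```text
time: 14.6
tool_pos: [0.566, 0.0345, 0.0195]
ee_rot: [-3.141, 0.002, -0.054]
wrist_force: [-0.2, -0.6, -0.3]
width: 0.0285
```

Call:
step_arm:
  plan:
    - [[0,0,10,0,45],[0,0,50,0,60],[0,0,90,0,80],[-20,35,120,0,100],[-40,70,130,0,100],[-60,105,130,0,100],[-80,140,130,0,100],[-100,170,130,0,100]]

```text
time: 15.27
tool_pos: [0.4661, 0.2055, 0.1518]
ee_rot: [-3.14, -0.001, -0.055]
wrist_force: [1.1, 0.3, -0.4]
width: 0.0816
```

Run:
```python
from h import *
s=snap('top'); 
save('top','t4.png',(210,80,460,265),3.2)
```

```text
(no output)
```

View pics/t4.png

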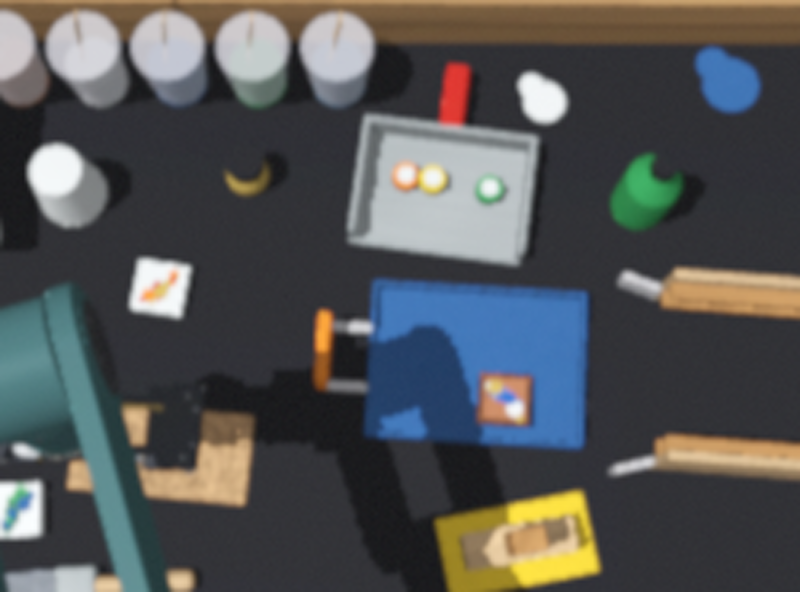

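Run:
```python
from h import *
c=lambda u,v,z:np.round(p2w('top',210+(u+.5)/3.2-.5,80+(v+.5)/3.2-.5,z)*1000)[:2]
print('dry',c(505,399,.019),[c(*q,.019) for q in((481,374),(532,376),(530,426),(478,422))])
print('tray',[c(*q,.016) for q in((372,282),(587,291),(583,447),(365,436))])
print('handle',c(326,350,.056),'red',c(160,288,.015),'grn',c(14,509,.015))
print('mouth guides',c(622,283,.03),c(612,470,.03),'walls',c(672,272,.09),c(657,440,.09))
```

```text
dry [ 525. -151.] [array([ 551., -127.]), array([ 549., -179.]), array([ 498., -176.]), array([ 502., -124.])]
tray [array([647., -16.]), array([ 639., -237.]), array([ 478., -229.]), array([487., -10.])]
handle [568.  29.] red [640. 203.] grn [412. 341.]
mouth guides [ 644. -271.] [ 453. -255.] walls [ 640. -306.] [ 476. -286.]
```

Call:
step_arm:
  plan:
    - [[7,-41,0,0,85],[14,-82,0,0,85],[21,-123,0,0,85],[28,-164,0,0,85],[35,-205,0,0,85],[42,-246,0,0,85],[49,-287,0,0,85],[55,-327,0,0,85]]

```text
time: 15.98
tool_pos: [0.5218, -0.1254, 0.1509]
ee_rot: [-3.141, -0.0, -0.054]
wrist_force: [0.2, 0.1, 0.6]
width: 0.0798
```

Call:
step_arm:
  plan:
    - [[4,-29,0,0.01,85],[4,-29,-20,0.01,85],[4,-29,-60,0.01,85],[4,-29,-100,0.01,85],[4,-29,-125,0.01,85],[4,-29,-135,0.01,85],[4,-29,-135,0.01,85],[4,-29,-135,0.01,85]]

```text
time: 16.65
tool_pos: [0.5265, -0.1525, 0.0164]
ee_rot: [3.141, -0.001, -0.044]
wrist_force: [0.4, 0.3, -0.0]
width: 0.0799
```

Call:
step_arm:
  plan:
    - [[-1,1,-7,0,85],[-1,1,-7,0,85],[-1,1,-7,0,20],[-1,1,-7,0,20],[-1,1,-7,0,20],[-1,1,-7,0,20],[-1,1,-7,0,20],[-1,1,-7,0,20]]

```text
time: 17.32
tool_pos: [0.5252, -0.1514, 0.0089]
ee_rot: [3.141, -0.001, -0.044]
wrist_force: [-0.4, -0.1, 0.5]
width: 0.0515
```

Call:
step_arm:
  plan:
    - [[0,0,0,0,20],[0,0,20,0,20],[0,0,60,0,20],[0,20,90,0,20],[0,55,90,0,20],[-3,95,90,0,20],[-6,135,90,0,20],[-9,175,90,0,20]]

```text
time: 17.98
tool_pos: [0.5156, 0.0251, 0.0986]
ee_rot: [-3.142, -0.0, -0.045]
wrist_force: [0.4, 0.1, -0.7]
width: 0.0515
```

Call:
step_arm:
  plan:
    - [[-9,38,0,0,20],[-18,76,0,0,20],[-28,114,0,0,20],[-38,150,0,-0.04,20],[-44,173,-20,-0.04,20],[-44,173,-55,-0.04,20],[-44,173,-82,-0.04,20],[-44,173,-89,-0.04,20]]

```text
time: 18.65
tool_pos: [0.4684, 0.1971, 0.0066]
ee_rot: [3.14, 0.008, -0.083]
wrist_force: [-12.7, -0.8, 29.1]
width: 0.0517
```

Call:
step_arm:
  plan:
    - [[0,0,-0.5,0,20],[0,0,-0.5,0,20],[0,0,-0.5,0,85],[0,0,-0.5,0,85],[0,0,-0.5,0,85],[0,0,-0.5,0,85],[0,0,25,0,85],[0,0,60,0,85]]

```text
time: 19.32
tool_pos: [0.4689, 0.1956, 0.0665]
ee_rot: [3.138, 0.008, -0.085]
wrist_force: [0.4, 0.1, 0.7]
width: 0.0795
```

Call:
step_arm:
  plan:
    - [[35,2,25,0,85],[75,3,30,-0.03,85],[115,5,30,-0.055,85],[155,6,30,-0.055,85],[171,7,10,-0.055,85],[171,7,-25,-0.055,85],[171,7,-50,-0.055,85],[171,7,-50,-0.055,85]]

```text
time: 19.98
tool_pos: [0.6385, 0.2023, 0.0116]
ee_rot: [3.137, 0.013, -0.14]
wrist_force: [-1.1, -0.4, -1.5]
width: 0.08
```

Call:
step_arm:
  plan:
    - [[0,0,-9,0,85],[0,0,-10,0,85],[0,0,-10,0,20],[0,0,-10,0,20],[0,0,-10,0,20],[0,0,-10,0,20],[0,0,-10,0,20],[0,0,-10,0,20]]

```text
time: 20.65
tool_pos: [0.6436, 0.2038, 0.0109]
ee_rot: [-3.141, -0.002, -0.139]
wrist_force: [-0.6, -0.8, 3.2]
width: 0.0512
```

Call:
step_arm:
  plan:
    - [[-1,0,0,0,70],[-1,0,0,0,70],[-1,0,-4,0,70],[-1,0,-5,0,70],[-1,0,-5,0,20],[-1,0,-5,0,20],[-1,0,-5,0,20],[-1,0,-5,0,20]]

```text
time: 21.32
tool_pos: [0.6419, 0.2037, 0.0043]
ee_rot: [3.141, 0.0, -0.139]
wrist_force: [0.7, -0.8, -1.3]
width: 0.0517
```

Call:
step_arm:
  plan:
    - [[0,0,0,0,20],[0,0,30,0,20],[0,-20,65,0,20],[-5,-60,80,0.05,20],[-15,-100,80,0.1,20],[-25,-140,80,0.1,20],[-35,-180,80,0.1,20],[-45,-220,80,0.1,20]]

```text
time: 21.98
tool_pos: [0.5963, -0.0179, 0.0849]
ee_rot: [3.141, -0.001, -0.039]
wrist_force: [0.5, 0.5, -0.5]
width: 0.0518
```

Call:
step_arm:
  plan:
    - [[-16,-30,0,0,20],[-31,-60,0,0,20],[-31,-60,-25,0,20],[-31,-60,-50,0,20],[-31,-60,-67,0,20],[-31,-60,-73,0,20],[-31,-60,-74,0,20],[-31,-60,-74,0,70]]

```text
time: 22.65
tool_pos: [0.5665, -0.0762, 0.0111]
ee_rot: [3.141, -0.001, -0.039]
wrist_force: [0.3, -0.4, 0.3]
width: 0.0553
```

Call:
step_arm:
  plan:
    - [[0,0,0,0,70],[0,0,0,0,70],[0,0,0,0,70],[0,0,30,0,80],[0,10,70,0,85],[-10,50,90,0.02,85],[-20,90,90,0.04,85],[-30,130,90,0.04,85]]

```text
time: 23.32
tool_pos: [0.5384, 0.0518, 0.1043]
ee_rot: [-3.142, -0.007, -0.001]
wrist_force: [-0.1, 1.0, -0.0]
width: 0.0798
```

Call:
step_arm:
  plan:
    - [[-15,36,0,0.02,85],[-30,74,0,0.02,85],[-47,112,0,0.02,85],[-64,150,0,0.02,85],[-81,188,0,0.02,85],[-97,226,0,0.02,85],[-113,264,0,0.02,85],[-125,288,0,0.02,85]]

```text
time: 23.98
tool_pos: [0.4101, 0.3424, 0.1016]
ee_rot: [-3.139, -0.001, 0.024]
wrist_force: [-0.4, -0.1, 0.4]
width: 0.0795
```

Call:
step_arm:
  plan:
    - [[0,0,0,0,85],[0,0,-30,0,85],[0,0,-60,0,85],[0,0,-85,0,85],[0,0,-95,0,85],[0,0,-95,0,85],[0,0,-95,0,85]]

```text
time: 24.57
tool_pos: [0.4122, 0.3387, 0.0061]
ee_rot: [-3.142, -0.0, 0.02]
wrist_force: [-0.3, 0.1, 0.9]
width: 0.0801
```

Run:
```python
from h import *
s=snap('top'); s=snap('scene'); print(robot.get_obs()['tool_pos'])
a=cv2.resize(load('top')['f'][110:270,180:440,::-1],(800,492),interpolation=2)
b=load('scene')['f'][180:290,270:470,::-1]
o=np.zeros((600,800,3),np.uint8); o[:492]=a; o[490:,600:]=b
o[490:,200:600]=cv2.resize(b,(400,220))[40:150]
cv2.imwrite('pics/t5.png',o)
```

```text
[0.41336447 0.3396398  0.00778715]
```

View pics/t5.png

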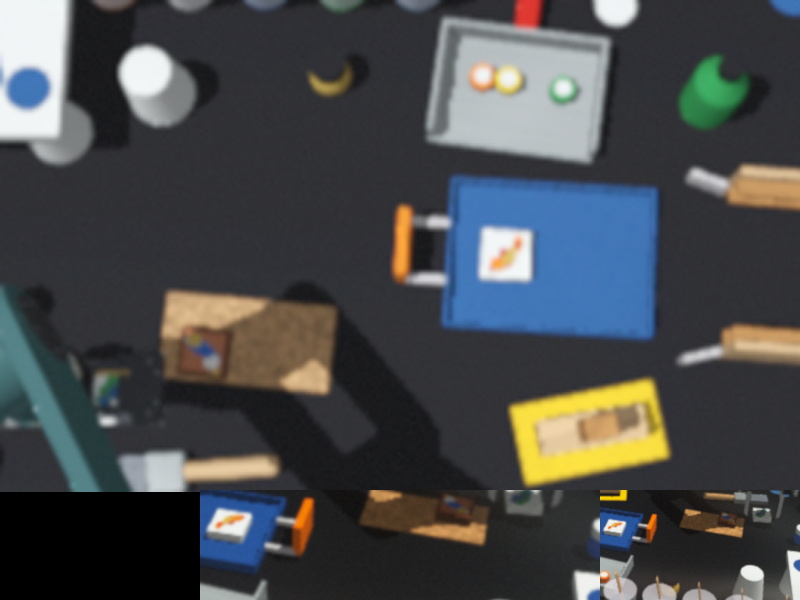

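Call:
step_arm:
  plan:
    - [[0,0,-2,0,85],[0,0,-2,0,20],[0,0,-2,0,20],[0,0,-2,0,20],[0,0,-2,0,20],[0,0,-2,0,20],[0,0,-2,0,20],[0,0,-2,0,20]]

```text
time: 25.33
tool_pos: [0.4118, 0.3392, 0.0038]
ee_rot: [-3.141, -0.0, 0.021]
wrist_force: [-0.9, -0.1, 1.9]
width: 0.0518
```

Call:
step_arm:
  plan:
    - [[0,0,20,0,20],[0,0,60,0,20],[10,-30,85,0,20],[22,-70,85,-0.03,20],[34,-110,85,-0.06,20],[46,-150,85,-0.06,20],[58,-190,85,-0.06,20],[70,-230,85,-0.06,20]]

```text
time: 26.0
tool_pos: [0.4814, 0.1075, 0.0884]
ee_rot: [3.141, 0.0, -0.039]
wrist_force: [0.1, 0.1, -1.6]
width: 0.0517
```

Run:
```python
from h import *
c=lambda u,v,z:np.round(p2w('top',180+(u+.5)/3.077-.5,110+(v+.5)/3.075-.5,z)*1000)[:2]
d=c(205,352,.018); B=np.array([c(*q,.003) for q in((166,291),(337,306),(329,393),(160,378))]); bc=B.mean(0)
yx=B[0]-B[1]; yx/=np.linalg.norm(yx); xx=np.array([yx[1],-yx[0]])
print(d,[c(*q,.018) for q in((186,328),(231,331),(227,376),(181,373))],bc,'board x,y',(d-bc)@xx,(d-bc)@yx)
print('tray',[c(*q,.016) for q in((450,178),(657,187),(654,338),(443,326))],'red',c(506,254,.019))
```

```text
[459. 239.] [array([484., 260.]), array([481., 213.]), array([434., 215.]), array([437., 263.])] [472. 197.] board x,y -16.387663832721465 40.7976037789686
tray [array([648., -16.]), array([ 639., -238.]), array([ 477., -231.]), array([488., -10.])] red [565. -76.]
```

Call:
step_arm:
  plan:
    - [[12,-39,0,0,20],[23,-78,0,0,20],[34,-117,0,0,20],[45,-156,0,0,20],[56,-195,0,0,20],[67,-234,0,0,20],[78,-270,0,0,20],[80,-276,0,0,20]]

```text
time: 26.67
tool_pos: [0.562, -0.1727, 0.0878]
ee_rot: [3.138, -0.0, -0.045]
wrist_force: [0.2, 0.3, -0.2]
width: 0.0519
```

Call:
step_arm:
  plan:
    - [[0,0,-25,0,20],[0,0,-50,0,20],[0,0,-70,0,20],[0,0,-77,0,20],[0,0,-78,0,20],[0,0,-78,0,20],[0,0,-78,0,70],[0,0,-78,0,70]]

```text
time: 27.33
tool_pos: [0.5624, -0.1667, 0.0118]
ee_rot: [3.141, -0.002, -0.039]
wrist_force: [0.2, 0.6, -0.5]
width: 0.062
```

Call:
step_arm:
  plan:
    - [[0,0,0,0,70],[0,0,0,0,70],[0,0,30,0,70],[0,15,70,0,60],[0,55,110,0,45],[0,95,110,0,45],[0,135,110,0,45],[0,175,110,0,45]]

```text
time: 28.0
tool_pos: [0.5626, 0.0023, 0.1232]
ee_rot: [3.141, -0.005, -0.041]
wrist_force: [1.4, 0.5, -0.1]
width: 0.0424
```

Call:
step_arm:
  plan:
    - [[4,31,0,0,45],[4,31,-25,0,45],[4,31,-60,0,45],[4,31,-90,0,45],[4,31,-102,0,45],[4,31,-102,0,45],[4,31,-102,0,0],[4,31,-102,0,0]]

```text
time: 28.67
tool_pos: [0.5674, 0.0319, 0.0208]
ee_rot: [3.141, -0.004, -0.04]
wrist_force: [-0.2, -0.7, 0.4]
width: 0.032
```

Call:
step_arm:
  plan:
    - [[0,0,0,0,0],[0,0,0,0,0],[0,0,0,0,0],[0,0,0,0,0],[0,0,0,0,0]]

```text
time: 29.08
tool_pos: [0.5665, 0.0323, 0.0201]
ee_rot: [-3.141, -0.003, -0.04]
wrist_force: [-1.2, 1.4, 6.4]
width: 0.012
```

Run:
```python
from h import *
s=snap('top'); s=snap('scene')
a=cv2.resize(load('top')['f'][110:270,220:500,::-1],(800,457),interpolation=2)
b=load('scene')['f'][160:303,120:420,::-1]
o=np.zeros((600,800,3),np.uint8); o[:457]=a; o[457:,:300]=b
cv2.imwrite('pics/t6.png',o)
```

```text
(no output)
```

View pics/t6.png

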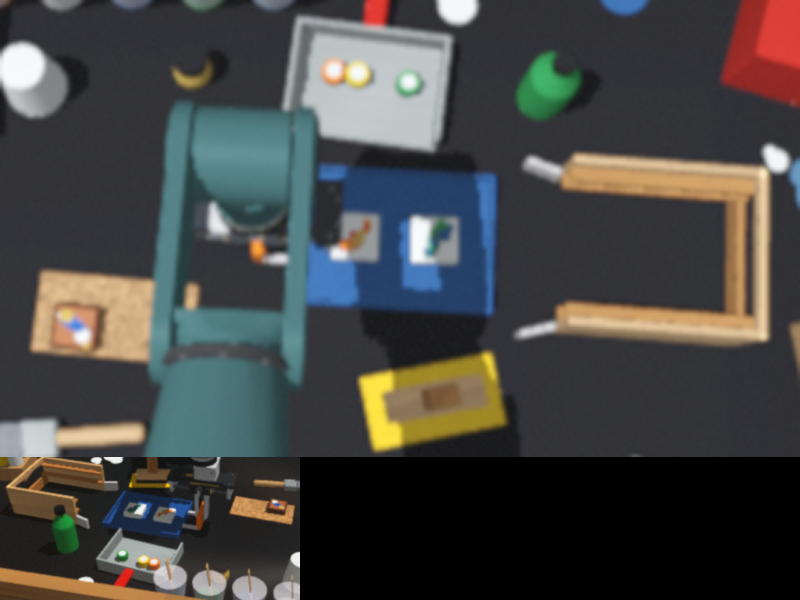

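Call:
step_arm:
  plan:
    - [[0,-4,0,0,0],[-0.7,-12,0,-0.005,0],[-1.4,-24,0,-0.01,0],[-2.2,-38,0,-0.015,0],[-3,-52,0,-0.015,0],[-3.8,-66,0,-0.015,0],[-4.5,-78,0,-0.015,0],[-5,-88,0,-0.015,0]]

```text
time: 29.85
tool_pos: [0.5619, -0.0544, 0.0201]
ee_rot: [-3.138, -0.003, -0.053]
wrist_force: [0.9, 7.7, 6.6]
width: 0.012
```

Call:
step_arm:
  plan:
    - [[-0.6,-10,0,0,0],[-1.2,-20,0,0,0],[-1.8,-30,0,0,0],[-2.4,-40,0,0,0],[-3,-50,0,0,0],[-3.6,-60,0,0,0],[-4.2,-70,0,0,0],[-4.8,-80,0,0,0]]

```text
time: 30.52
tool_pos: [0.5572, -0.1339, 0.0201]
ee_rot: [-3.138, -0.003, -0.053]
wrist_force: [-0.2, 6.8, 5.9]
width: 0.0115
```

Call:
step_arm:
  plan:
    - [[-0.6,-10,0,0,0],[-1.2,-20,0,0,0],[-1.8,-30,0,0,0],[-2.4,-40,0,0,0],[-3,-50,0,0,0],[-3.6,-60,0,0,0],[-4.2,-70,0,0,0],[-4.8,-80,0,0,0]]

```text
time: 31.18
tool_pos: [0.5523, -0.2136, 0.0201]
ee_rot: [-3.138, -0.003, -0.053]
wrist_force: [-0.6, 7.9, 6.3]
width: 0.0121
```

Call:
step_arm:
  plan:
    - [[-0.5,-8,0,0,0],[-1,-15,0,0,0],[-1.2,-19,0,0,0],[-1.3,-21,0,0,0],[-1.4,-22.5,0,0,0],[-1.4,-24,0,0,0]]

```text
time: 31.68
tool_pos: [0.5509, -0.237, 0.0201]
ee_rot: [-3.137, -0.003, -0.053]
wrist_force: [0.1, 12.1, 8.5]
width: 0.012
```

Call:
step_arm:
  plan:
    - [[0,-1,0,0,0],[0,-2,0,0,0],[0,-2,0,0,0]]

```text
time: 31.93
tool_pos: [0.5509, -0.2369, 0.0201]
ee_rot: [-3.134, -0.002, -0.052]
wrist_force: [-1.1, 13.6, 9.4]
width: 0.0118
```

Call:
step_arm:
  plan:
    - [[0,2,0,0,0],[0,2,0,0,45],[0,2,0,0,45],[0,2,0,0,45],[0,2,0,0,45],[0,2,30,0,45],[0,2,70,0,45],[0,10,110,0,45]]

```text
time: 32.6
tool_pos: [0.5479, -0.2327, 0.1274]
ee_rot: [-3.141, 0.005, -0.056]
wrist_force: [0.6, -1.2, 0.2]
width: 0.0424
```

Call:
step_arm:
  plan:
    - [[-10,40,20,0,45],[-20,80,40,0,45],[-30,120,60,0,45],[-50,155,60,0,45],[-75,185,60,0,45],[-100,215,60,0,45],[-120,245,60,0,45],[-140,280,60,0,45]]

```text
time: 33.27
tool_pos: [0.4079, 0.0488, 0.1882]
ee_rot: [3.141, -0.0, -0.056]
wrist_force: [0.7, 0.6, 0.4]
width: 0.0423
```

Run:
```python
from h import *
s=snap('top'); s=snap('scene')
a=cv2.resize(load('top')['f'][110:270,220:500,::-1],(800,457),interpolation=2)
b=load('scene')['f'][160:303,120:520,::-1]
o=np.zeros((600,800,3),np.uint8); o[:457]=a; o[457:,:400]=b; o[457:,400:]=cv2.resize(load('scene')['f'][155:227,120:320,::-1],(400,143))
cv2.imwrite('pics/t7.png',o)
```

```text
(no output)
```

View pics/t7.png

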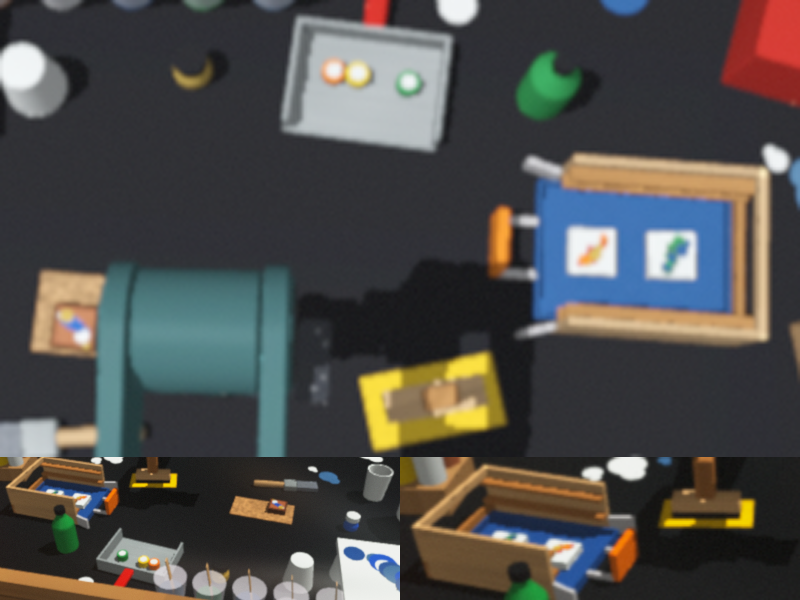

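```bash
python3 -c "
from h import *
robot.close_job(); print(robot.get_obs()['time'])"
```

```text
the job is handed in; nothing more can be done
the job is handed in; nothing more can be done
```

The job is done and handed in, at about 33 s on the robot's clock; no verdict was reported.

- **Caps:** I swept all three caps (orange, yellow, green) into the pan in two squeegee strokes. They were in the pan in the last picture.
- **Squeegee:** It stands upright on the yellow mat, set down within a few millimetres of the mat's centre.
- **Tray and canvases:** I drew the tray out about 270 mm, then laid the one dry canvas on the cork board and the two wet canvases (red-orange and green-blue) in the tray. The last picture shows both wet canvases flat and paint up in the tray.
- **Back in the rack:** I slid the tray in until it stopped moving at about 14 N. The handle ended about 2 mm deeper than where it started.

**What did not go to plan:**
- **Dry canvas moved:** It shifted about 40 mm after I put it down, either from the announced knock or from the fingers as they lifted away. I measured it at about (-16, +41) mm in the board's frame, flat and within limits, so I left it there. In the last picture the arm covers part of the board, but the canvas is still on it.
- **Hard set-down:** That placing pressed down with about 29 N, under the 40 N limit.

The bystanders stayed where they were in the pictures; I did not measure them.

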